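# Shut the tile press and present its cast lever above the spigot

## Robot

A 6-joint arm with a two-finger parallel gripper is mounted at the origin on the work surface. World frame = base frame: x ahead of the robot, y to its left, z up, the work surface at z = 0. Lengths are in m, angles in degrees, forces in N, time in s.
With the tool pointing down it reaches from about 0.35 to 0.875 m from the base axis. Payload 4.2 kg.
Tool frame: the origin (TCP) lies at the centre of the arm's flange, where the gripper is bolted on; the fingertips stand 182 mm ahead of it and the grasp point (between the pads) lies 164 mm ahead of it (r.nose_length is the distance from the TCP to the fingertips, in m); z points along the fingers, y is the line along which they close (so a half turn about z gives the same grasp; the last joint's range is limited). The gripper opens to 87 mm and grips with 3 to 60 N. Pads are 19 mm wide; open, the fingers measure 117 mm over their backs; the gripper's body (75 mm by 190 mm) begins 51 mm behind the grasp point.
Start: joints at [81.452, 22.042, 0.453, 0, -68.411, -14.817], TCP at [0.248, 0.574, 0.405] pointing down, gripper open.
Joint ranges: [-179.83, 179.83], [-69.29, 118.12], [-61.27, 80.66], [-181.25, 117.63], [-171.15, -9.14], [-177.46, 177.46]. Speed limits (degrees/s): [159.86, 159.86, 180, 180, 180, 180].

## Interface

Orientations are given as a 3x3 rotation matrix whose columns are the frame's x, y, z axes.
In Python, from station import r, vision gives the robot as it stands. The module is installed in compiled form; this text tells all that it offers.
- The arm moves only by the shell command python3 -m creep 'ROWS'. ROWS is JSON, a list of rows, each a list of 7 numbers: the opening, from -1 (shut) to 1 (fully open), then the shift along the tool's x, y, z in mm, then the turn, a rotation vector about the tool's x, y, z in degrees. A call has 1 to 8 rows; each row is the pose to reach, as a shift and turn from the pose commanded when the call began, along the tool's axes at that moment; what a row does not reach only later rows make up. A row lasts 1/12 s, in which the tool goes at most 41.7 mm and 7.16 degrees, less where a joint would pass 70% of its speed; a pose out of reach is approached as far as the arm can. A call with a gripper value outside its range is refused whole. The fingers move at their own pace and stop on an object; the grip force is fixed at half the most. Time passes only in rows, so rows that repeat a pose let the fingers close. It gives the time, the measured TCP pose, the force, the opening and the grip force at its end, in the units of the state.
- r.sense(): the state, without advancing time (a new reading comes with each control period).
- vision.capture(name): name is "scene" or "top" or "wrist"; returns (picture, depth): 400x640x3 uint8, red, green, blue; 400x640 float32, m along the optical axis (not along the pixel's ray), 0 where there is no reading.
- vision.camera_model(name): a dict with "vertical_fov" (degrees; the focal length in pixels is half the picture's height over the tangent of half this angle, whatever the lens; pixels are square), "cx", "cy" (the principal point, pixels), "extrinsics" (4x4, takes a point from camera to world coordinates); the wrist camera has in their place "mount" (4x4, takes a point from camera to tool coordinates, whose origin is the TCP and whose axes are the flange's). Camera axes: x right, y down, z forward; pixel columns grow to the right and rows downward; lengths in m; the calibration is good to about 2 mm. A picture is of the moment at which its call begins: read the wrist's pose just before it. camera_model takes no time and is no camera call.
- r.finish_job(): hands the job in; it is judged then, once.
Trained networks look in the newest picture that a camera, given by its name, has taken for a name from the list of things; names that differ only in an ending like _2 or _b are one class to them, and where a whole thing is asked for, a point or a joint stands for the part that bears it (a point fixed in the world has none). Each returns a list of dicts, best first, with "conf" (0 to 1); they miss things now and then, are a little off and sometimes report something else, mostly with a low value. They report only what shows in the picture. A call takes as long as a camera call.
- vision.find_in(camera, thing): "uv" ([column, row] in pixels, amid what is visible of it).
- vision.cut_out(camera, thing): "region" (400x640 bool, what is visible of it) and "uv" ([column, row] in pixels, amid what is visible of it).
The state is a dict: "time_s": time; "joints": joint angles; "joint_velocities": joint speeds; "effort": joint torques, N m; "tcp_pos": TCP position; "ee_rot": TCP orientation; "wrist_force": force on the tool from outside, world axes, zero at the start; "moment": the same for the moment, N m; "gripper_width": opening from 0.0 (shut) to 1.0 (fully open); "gripper_force": force on a finger pad.
Only numpy, scipy, OpenCV 4.12 (cv2) and the standard library are available. Lean on these libraries where they do the work, as an engineer would, in place of code of your own. Each camera call takes 0.05 s, during which the arm holds its last target. There are 200 camera calls.

## Task

Press the open cover of the green tile press down until it clicks past its catch and is fully shut. Then pick up the red cast lever from above at its balance point (nearer the heavy hub than the middle), lift it without tipping it, and hold it level and still with its hub straight above the brass spigot on the cover, a few centimetres clear of it and touching nothing else. Finish while still holding it there, and leave the other things on the table where they are.

Things in the scene. Friction and masses are not known exactly. Their poses are not given: they have to be found in the camera images.
- lid (a joint): press cover angle, rad: 0 = shut flat, starts 0.5 to 1.0, stop 1.25. Aluminium plate 175 x 150 x 10 mm hinged on the press's +x edge; opening lifts the lip on the other side. Stiff hinge: stays where left. From about 0.07 to 0.03 a tooth under the lip must be forced past a sprung catch (about 7 N, more if fast, at the yellow strip), then it snaps home. Fully shut is below 0.02
- press_hinge (a point): fixed point, middle of the cover's hinge line, 70.5 mm above the table, level with the shut cover's underside. z up, x points level from the lip side (towards the robot) to the hinge side
- lid_lip (a point): where to press: middle of a yellow strip on the cover's upper face near its lip, 150 mm from the hinge line (25 mm inside the lip's edge), 10.5 mm above the cover's underside (81 mm above the table when shut); moves with the cover; z = normal of the upper face, x = from lip to hinge. Bare plate for 40 mm towards the hinge and 70 mm to both sides
- spigot_tip (a point): centre of the top of the brass spigot (18 mm diameter, 22 mm tall) on the middle of the cover, 85 mm from the hinge line; moves with the cover; when shut it points straight up, its tip 102.5 mm above the table
- lever_balance (a point): balance point (centre of mass along the length) of the red lever, at mid-height and mid-width of its bar, 25 mm above the table as it lies. z up, x along the bar from hub to black knob. Bar straight, 18 mm wide and high, underside 16 mm above the table. Hub ring, outside 52, bore 26, 40 mm high, axis 59 mm from here at -x. Knob ball 40 mm, centre 136 mm from here at +x
- lever_hub (a point): centre of the hub's underside (on the axis of its bore), 25 mm below and 59 mm towards -x of lever_balance in the lever's own frame; same axes
- lever: the red cast lever, 241 mm long, 0.38 to 0.57 kg, lying flat on hub and knob, turned any way, on the side of the table where the press is not. Origin at its underside, 34 mm from the balance point towards the knob; axes as lever_balance
- press: green steel press box 160 (x) x 150 x 70 mm on a foot 180 x 190 x 10 mm, bolted down, on the robot's left or right, turned up to 0.5 rad; its cover is joint lid. Origin under its middle at table height; axes as press_hinge, which lies 80 mm towards its +x
- mug: terracotta mug, 76 mm diameter, 85 mm high, handle at its +y; bystander, origin under its base
- bowl: blue glazed bowl, 130 mm diameter, 60 mm high; bystander, origin under its base
- glaze_jar: white glaze jar with paper label, 76 mm diameter, 90 mm high; bystander, origin under its base
- tile_stack: terracotta tile block, 90 x 90 x 32 mm; bystander, origin under its base
- spray: white plastic bottle with blue cap, 64 mm diameter, 110 mm high; bystander, origin under its base
- trimmer: small spatula-like scraper, 190 mm long, lying on the table; bystander, origin at its underside

How it is judged (in metres and radians):
On the way, in this order (a step that is already met when the one before it is completed fails the run):
1. the cover is pressed fully shut while the lever still lies on the table (value of joint lid below 0.02 rad and height (world z) of lever below 0.01 m), for 0.2 s.
2. the lever is lifted clear of the table by its balance point (value of joint lid below 0.02 rad and contact force between the fingers and lever above 2 N and height (world z) of lever_balance above 0.06 m and angle between lever's own z axis and vertical below 0.17 rad and x of the grasp point in the frame of lever_balance between -0.02 and 0.02 m), for 0.2 s.
At the end, for the whole second after the job is handed in: Cover under 0.02 rad; fingers hold the lever within 20 mm of its balance point along the bar; lever level within 0.1 rad and still; hub axis within 12 mm of the spigot, hub underside 15 to 80 mm above its tip; lever touches nothing else (value of joint lid below 0.02 rad and contact force between the fingers and lever above 2 N and x of the grasp point in the frame of lever_balance between -0.02 and 0.02 m and horizontal distance between lever_hub and spigot_tip below 0.012 m and height (world z) of lever_hub between 0.1175 and 0.1825 m and angle between lever's own z axis and vertical below 0.1 rad and linear speed of lever below 0.02 m/s and angular speed of lever below 0.15 rad/s and contact force between lever and press below 0.2 N and contact force between lever and mug below 0.2 N and contact force between lever and bowl below 0.2 N and contact force between lever and glaze_jar below 0.2 N and contact force between lever and tile_stack below 0.2 N and contact force between lever and spray below 0.2 N and contact force between lever and trimmer below 0.2 N); the arm keeps its last pose, push and grip.
It fails at once if the lever is tipped more than 0.35 rad (20 degrees) (angle between lever's own z axis and vertical above 0.35 rad).
It fails at once if a bystander is shifted by more than 30 mm or knocked over (distance of any of mug, bowl, glaze_jar, tile_stack, spray, trimmer from where it was at the start of the episode above 0.03 m or angle between any of mug, bowl, glaze_jar, tile_stack, spray's own z axis and vertical above 0.5 rad).
It also fails if it takes over 56 s, if anything falls off the work surface, if the arm or the gripper's body presses on something with over 40 N, if the wrist force passes 120 N, or if a joint passes its speed limit or range.

## Working session

There is one attempt and no reset: what is moved stays moved. The work goes in short steps, Python scripts to look and compute and a shell command to move; the robot and the scene stay as the last step left them, time stands still between calls to the robot, and variables do not carry over. Pictures are saved under pics/ and viewed, at most 10 in all, crops included, and the job is handed in when it is done.

```bash
mkdir -p pics
cat > h.py <<'E'
import numpy as np, cv2
from station import r, vision
def cam(name):
    m=vision.camera_model(name)
    s=r.sense()
    if name=="wrist":
        T=np.eye(4);T[:3,:3]=np.array(s["ee_rot"]);T[:3,3]=s["tcp_pos"];E=T@np.array(m["mount"])
    else:E=np.array(m["extrinsics"])
    im,d=vision.capture(name)
    f=200/np.tan(np.radians(m["vertical_fov"])/2)
    v,u=np.mgrid[:400,:640]
    P=np.stack([(u-m["cx"])/f*d,(v-m["cy"])/f*d,d],-1)@E[:3,:3].T+E[:3,3]
    P[d<=0]=np.nan
    return im,P
def save(im,n): cv2.imwrite("pics/"+n,im[:,:,::-1])
E
python3 - <<'E'
from h import *
for n in ["scene","top"]:
    im,P=cam(n); save(im,n+".png"); np.save(n+"P.npy",P)
    for t in ["lever","press","lid_lip","spigot_tip","mug","bowl","glaze_jar","tile_stack","spray","trimmer","lever_hub","lever_balance"]:
        for c in vision.cut_out(n,t)[:2]:
            q=P[c["region"]]; print(n,t,round(c["conf"],2),np.round(c["uv"]),c["region"].sum(),np.round(np.nanmedian(q,0),3),np.round(np.nanpercentile(q,[2,98],axis=0),3).tolist())
print(r.sense()); print(vision.camera_model("wrist"))
E
python3 -c "
import cv2,numpy as np
a=cv2.imread('pics/scene.png');b=cv2.imread('pics/top.png')
"
```

```text
top lever 0.71 [393. 204.] 704 [ 0.569 -0.205  0.035] [[0.468, -0.228, 0.016], [0.694, -0.184, 0.043]]
top press 0.8 [260. 198.] 3987 [0.57  0.172 0.114] [[0.494, 0.095, 0.007], [0.664, 0.259, 0.185]]
top lid_lip 0.71 [255. 193.] 2710 [0.583 0.185 0.143] [[0.518, 0.114, 0.082], [0.658, 0.258, 0.185]]
top spigot_tip 0.65 [254. 194.] 2749 [0.582 0.186 0.143] [[0.517, 0.114, 0.081], [0.658, 0.259, 0.185]]
top spigot_tip 0.18 [328. 133.] 723 [ 0.782 -0.004  0.03 ] [[0.738, -0.041, 0.001], [0.81, 0.056, 0.086]]
top mug 0.92 [327. 135.] 752 [ 0.782 -0.004  0.03 ] [[0.738, -0.041, 0.001], [0.81, 0.057, 0.087]]
top bowl 0.84 [154. 225.] 1612 [0.5   0.512 0.026] [[0.442, 0.44, 0.002], [0.558, 0.555, 0.062]]
top glaze_jar 0.91 [486. 189.] 747 [ 0.617 -0.469  0.087] [[0.585, -0.509, 0.011], [0.651, -0.447, 0.094]]
top tile_stack 0.62 [173. 265.] 1101 [0.384 0.44  0.031] [[0.335, 0.39, -0.0], [0.434, 0.492, 0.037]]
top spray 0.88 [186. 166.] 519 [0.677 0.398 0.075] [[0.652, 0.379, 0.012], [0.711, 0.432, 0.112]]
top trimmer 0.77 [463. 267.] 849 [ 0.391 -0.422  0.004] [[0.337, -0.486, -0.002], [0.
[... 897 characters left out ...]
e-01,  1.16281892e-05],
       [-1.75268745e-06, -1.19097089e-05, -1.00000000e+00]]), 'wrist_force': array([ 0.09290525,  0.60608712, -0.12708176]), 'moment': array([0.0013979 , 0.02686155, 0.00899437]), 'gripper_force': 0.0, 'gripper_width': 1.002794617773398}
{'vertical_fov': 70.55024101794015, 'cx': 319.21653180933544, 'cy': 198.24201828506864, 'mount': array([[ 3.60073141e-04, -9.60817783e-01, -2.77180551e-01,
         7.59999792e-02],
       [ 9.99999721e-01,  5.27186739e-04, -5.28382504e-04,
        -4.49775602e-04],
       [ 6.53805217e-04, -2.77180283e-01,  9.60817705e-01,
         1.88680583e-02],
       [ 0.00000000e+00,  0.00000000e+00,  0.00000000e+00,
         1.00000000e+00]])}
```

View pics/top.png

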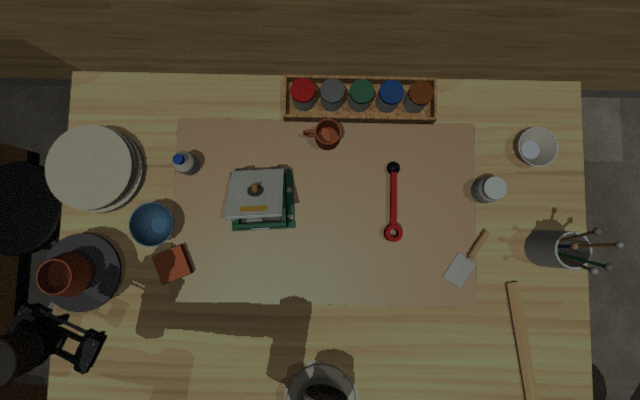

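View pics/scene.png

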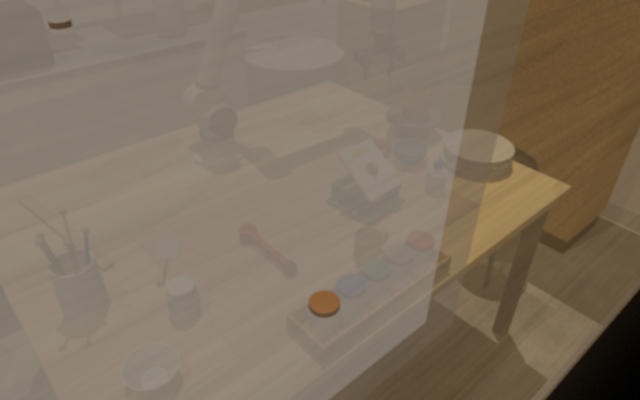

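The top picture is clear: press at (260,198) with the yellow strip at (253,209), lever hub at (393,232) and knob at (393,168). The scene camera is veiled, so I'll fit the cover and lever from the top view.

Run:
```python
from h import *
im=cv2.imread("pics/top.png")[:,:,::-1]; P=np.load("topP.npy")
hsv=cv2.cvtColor(im.copy(),cv2.COLOR_RGB2HSV)
H,S,V=hsv[...,0].astype(int),hsv[...,1].astype(int),hsv[...,2].astype(int)
box=np.zeros((400,640),bool); box[160:240,220:300]=1
y=box&(S>130)&(H>15)&(H<32)&(V>90); y[:200]=0
print("strip",y.sum(),np.nanmedian(P[y],0), np.nanmean(P[y],0))
lid=box&(S<70)&(P[...,2]>0.08)
q=P[lid]; c=np.median(q,0)
for _ in range(3):
    u,s,vt=np.linalg.svd(q-q.mean(0),full_matrices=False); n=vt[2]*np.sign(vt[2][2]); e=(q-q.mean(0))@n; c=q.mean(0); q=q[abs(e)<0.006]
print("lid",len(q),n,"ang",np.arccos(n[2]),"res",e.std())
hd=np.array([n[0],n[1],0]); hd/=np.linalg.norm(hd); 
print("hinge-dir yaw",np.degrees(np.arctan2(hd[1],hd[0])))
print("minrect yaw",cv2.minAreaRect(q[:,:2].astype(np.float32)))
L=P[...,2]
lv=np.zeros_like(box); lv[150:250,370:420]=1
red=lv&(S>150)&((H<8)|(H>172))&(V>60)&(L>.01); 
print("red",red.sum())
R=P[red]; hub=R[R[:,2]>0.036]; bar=R[(R[:,2]>.028)&(R[:,2]<.037)&(R[:,0]>.51)]
print("hub top circle",len(hub),cv2.minEnclosingCircle(hub[:,:2].astype(np.float32)),hub.mean(0))
blk=lv&(V<60)&(L>.022)&(P[...,0]>.64); K=P[blk]; print("knob",len(K),K.mean(0),cv2.minEnclosingCircle(K[:,:2].astype(np.float32)))
print("bar fit",cv2.fitLine(bar[:,:2].astype(np.float32),cv2.DIST_HUBER,0,.01,.01).ravel(),bar[:,0].min(),bar[:,0].max())
```

```text
strip 113 [0.54382343 0.1831903  0.17185951] [0.54369342 0.18432388 0.17176741]
lid 2368 [0.61301887 0.04337909 0.78887649] ang 0.6618176550528467 res 0.0016537789401250109
hinge-dir yaw 4.047677067491204
minrect yaw ((0.5916531085968018, 0.18694326281547546), (0.14348673820495605, 0.15096214413642883), 3.3143835067749023)
red 494
hub top circle 221 ((0.5657880306243896, -0.206199049949646), 0.10097608715295792) [ 0.51459266 -0.20622468  0.03909815]
knob 110 [ 0.68210711 -0.20508208  0.03437718] ((0.6817183494567871, -0.20605608820915222), 0.018253469839692116)
bar fit [ 0.99999243 -0.00389369  0.5915435  -0.20675342] 0.5149219571514234 0.6703186230010645
```

```bash
python3 -m creep '[[-1,426,241,20,0,0,-23.4],[-1,426,241,20,0,0,-23.4],[-1,426,241,20,0,0,-23.4],[-1,426,241,20,0,0,-23.4],[-1,426,241,20,0,0,-23.4],[-1,426,241,20,0,0,-23.4],[-1,426,241,20,0,0,-23.4],[-1,426,241,20,0,0,-23.4]]'
```

```text
time_s: 1.97
tcp_pos: [0.4495, 0.3067, 0.3915]
ee_rot: [[1.0, 0.001, 0.001], [0.001, -1.0, 0.001], [0.001, -0.001, -1.0]]
wrist_force: [0.7, 1.7, 0.7]
gripper_width: 0.48
gripper_force: 0.0
```

```bash
python3 -m creep '[[-1,94,122,6,0,0,0],[-1,94,122,6,0,0,0],[-1,94,122,6,0,0,0],[-1,94,122,6,0,0,0],[-1,94,122,6,0,0,0],[-1,94,122,6,0,0,0]]'
python3 - <<'E'
from h import *
im,P=cam("wrist"); save(im,"w1.png"); s=r.sense(); print(s["tcp_pos"],s["wrist_force"])
hsv=cv2.cvtColor(im,cv2.COLOR_RGB2HSV).astype(int)
y=(hsv[...,0]>15)&(hsv[...,0]<32)&(hsv[...,1]>130)&(hsv[...,2]>80)&(P[...,2]>.13)
print(y.sum(),np.nanmean(P[y],0))
for c in vision.cut_out("wrist","lid")[:1]:
    q=P[c["region"]]; q=q[np.isfinite(q).all(1)]
    for _ in range(5):
        m=q.mean(0); vt=np.linalg.svd(q-m,full_matrices=False)[2]; n=vt[2]*np.sign(vt[2][2]); q=q[abs((q-m)@n)<.004]
    print(c["conf"],len(q),m,n,np.arccos(n[2]),np.degrees(np.arctan2(n[1],n[0])))
E
```

```text
time_s: 2.47
tcp_pos: [0.5435, 0.1851, 0.3848]
ee_rot: [[1.0, -0.003, -0.001], [-0.003, -1.0, -0.0], [-0.001, 0.0, -1.0]]
wrist_force: [-0.2, 0.0, 0.3]
gripper_width: 0.039
gripper_force: 0.0
[0.54296171 0.1860805  0.38498837] [ 0.02722932  0.92735318 -0.28497752]
2665 [0.55939685 0.18558951 0.17898753]
0.91 29115 [0.59021311 0.1881967  0.13527554] [0.61805793 0.04342125 0.78493247] 0.668209196433257 4.01867411672238
```

View pics/w1.png

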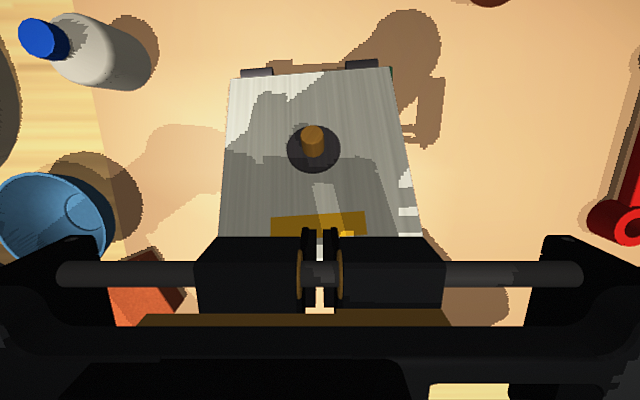

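The fingertips sit over the yellow strip (320,225); the cover is at about 0.665 rad. Pressing along the arc.

```bash
python3 -m creep '[[-1,0,0,12,0,0,0],[-1,0,0,22,0,0,0],[-1,-2,0,32,0,0,0],[-1,-7,0,39,0,0,0],[-1,-11,0,46,0,0,0],[-1,-15,0,52,0,0,0],[-1,-18,0,58,0,0,0],[-1,-18,0,58,0,0,0]]'
python3 -m creep '[[-1,-3,0,6,0,0,0],[-1,-6,0,12,0,0,0],[-1,-9,0,19,0,0,0],[-1,-12,0,26,0,0,0],[-1,-14,0,33,0,0,0],[-1,-16,0,40,0,0,0],[-1,-17,0,46,0,0,0],[-1,-17,0,46,0,0,0]]'
```

```text
time_s: 3.23
tcp_pos: [0.5237, 0.1864, 0.3257]
ee_rot: [[1.0, 0.001, -0.003], [0.001, -1.0, -0.001], [-0.003, 0.001, -1.0]]
wrist_force: [-1.2, -0.1, -0.0]
gripper_width: 0.007
gripper_force: 0.0
time_s: 3.9
tcp_pos: [0.507, 0.1863, 0.2794]
ee_rot: [[1.0, 0.0, -0.003], [0.0, -1.0, -0.002], [-0.003, 0.002, -1.0]]
wrist_force: [-0.2, 0.4, -0.3]
gripper_width: 0.0
gripper_force: 0.0
```

```bash
python3 -m creep '[[-1,0,0,3,0,0,0],[-1,-1,0,6,0,0,0],[-1,-1,0,8,0,0,0],[-1,-1,0,10,0,0,0],[-1,-1,0,12,0,0,0],[-1,-1,0,14,0,0,0],[-1,-1,0,16,0,0,0],[-1,-1,0,17,0,0,0]]'
```

```text
time_s: 4.57
tcp_pos: [0.5064, 0.1866, 0.2649]
ee_rot: [[1.0, 0.001, -0.0], [0.001, -1.0, 0.0], [-0.0, -0.0, -1.0]]
wrist_force: [-0.6, -0.3, 1.7]
gripper_width: 0.003
gripper_force: 0.4
```

```bash
python3 -m creep '[[-1,0,0,1,0,0,0],[-1,0,0,2,0,0,0],[-1,0,0,3,0,0,0],[-1,0,0,3,0,0,0]]'
```

```text
time_s: 4.9
tcp_pos: [0.5068, 0.1868, 0.2629]
ee_rot: [[1.0, 0.001, 0.001], [0.001, -1.0, -0.0], [0.001, 0.0, -1.0]]
wrist_force: [-5.5, 0.0, 13.1]
gripper_width: 0.01
gripper_force: 6.3
```

```bash
python3 -m creep '[[-1,0,0,-30,0,0,0],[-1,0,0,-70,0,0,0],[-1,0,0,-110,0,0,0],[1,0,0,-140,0,0,0],[1,0,0,-140,0,0,0],[1,0,0,-140,0,0,0]]'
python3 - <<'E'
from h import *
im,P=cam("wrist"); save(im,"w2.png"); s=r.sense(); print(s["tcp_pos"],s["wrist_force"])
for c in vision.cut_out("wrist","lid")[:1]:
    q=P[c["region"]]; q=q[np.isfinite(q).all(1)]
    sp=q[(q[:,2]>.096)&(q[:,2]<.115)]; print("spigot",len(sp),sp.mean(0),np.median(sp,0),sp.min(0),sp.max(0))
    for _ in range(6):
        m=q.mean(0); vt=np.linalg.svd(q-m,full_matrices=False)[2]; n=vt[2]*np.sign(vt[2][2]); q=q[abs((q-m)@n)<.004]
    print(c["conf"],len(q),m,n,np.arccos(n[2]),cv2.minAreaRect(q[:,:2].astype(np.float32)))
im,P=cam("top")
for c in vision.cut_out("top","lid")[:1]:
    q=P[c["region"]]; q=q[np.isfinite(q).all(1)]; sp=q[(q[:,2]>.096)&(q[:,2]<.115)]; print("top spigot",len(sp),sp.mean(0))
E
```

```text
time_s: 5.4
tcp_pos: [0.507, 0.1866, 0.403]
ee_rot: [[1.0, 0.0, 0.004], [0.0, -1.0, 0.003], [0.004, -0.003, -1.0]]
wrist_force: [-0.5, -0.3, -1.0]
gripper_width: 0.147
gripper_force: 0.0
[0.5065657  0.18639778 0.40102446] [-0.68531899  0.79681205 -0.62119255]
spigot 265 [0.56960036 0.18848229 0.10350233] [0.56924309 0.18834308 0.1036441 ] [0.56140179 0.17962833 0.09690654] [0.5776361  0.19713213 0.1050863 ]
0.87 24103 [0.57410325 0.18843994 0.08183872] [-8.32896779e-05 -2.71672909e-04  9.99999960e-01] 0.00028415372971627443 ((0.5668034553527832, 0.18863257765769958), (0.17546331882476807, 0.14971907436847687), 4.005897521972656)
top spigot 0 [nan nan nan]<stdin>:11: RuntimeWarning: Mean of empty slice.
  ret = um.true_divide(
```

View pics/w2.png

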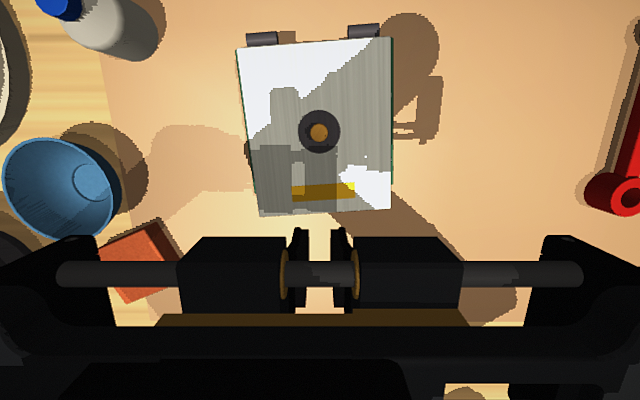

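The cover is flat (0.000 rad tilt, strip at (323,190)) with the spigot at (0.569, 0.188). Going to look at the lever.

```bash
python3 -m creep '[[1,-77,393,0,0,0,0],[1,-77,393,0,0,0,0],[1,-77,393,0,0,0,0],[1,-77,393,0,0,0,0],[1,-77,393,0,0,0,0],[1,-77,393,0,0,0,0],[1,-77,393,0,0,0,0],[1,-77,393,0,0,0,0]]' | head -2; python3 -m creep '[[1,-15,76,0,0,0,0],[1,-15,76,0,0,0,0],[1,-15,76,0,0,0,0],[1,-15,76,0,0,0,0],[1,-15,76,0,0,0,0]]'
python3 - <<'E'
from h import *
im,P=cam("wrist"); save(im,"w3.png"); s=r.sense(); print(s["tcp_pos"])
hsv=cv2.cvtColor(im,cv2.COLOR_RGB2HSV).astype(int); H,S,V=[hsv[...,i] for i in range(3)]
for c in vision.cut_out("wrist","lever")[:1]:
    g=c["region"]; Q=P[g]; Q=Q[np.isfinite(Q).all(1)]
    print(c["conf"],len(Q),np.percentile(Q,[1,99],axis=0))
    hub=Q[(Q[:,2]>.0375)&(Q[:,0]<.53)].astype(np.float32); print("hub",len(hub),cv2.minEnclosingCircle(hub[:,:2]),hub.mean(0))
    K=Q[(Q[:,0]>.655)]; 
    A=np.c_[2*K,np.ones(len(K))]; x=np.linalg.lstsq(A,(K**2).sum(1),rcond=None)[0]; print("knob sphere",len(K),x[:3],np.sqrt(x[3]+x[:3]@x[:3]))
    B=Q[(Q[:,2]>.03)&(Q[:,2]<.037)&(Q[:,0]>.53)&(Q[:,0]<.65)]; print("bar",len(B),cv2.fitLine(B[:,:2].astype(np.float32),cv2.DIST_L2,0,.01,.01).ravel(),B.mean(0))
E
```

```text
time_s: 6.27
tcp_pos: [0.4419, -0.1423, 0.4001]
time_s: 6.68
tcp_pos: [0.4278, -0.2167, 0.4]
ee_rot: [[1.0, -0.0, -0.002], [-0.0, -1.0, 0.001], [-0.002, -0.001, -1.0]]
wrist_force: [0.8, 0.6, -0.6]
gripper_width: 0.999
gripper_force: 0.0
[ 0.42804337 -0.21614107  0.40033389]
0.83 3078 [[ 0.46472701 -0.22741759  0.00179369]
 [ 0.62049003 -0.18188262  0.042675  ]]Traceback (most recent call last):
  File "<stdin>", line 7, in <module>
cv2.error: OpenCV(4.12.0) /io/opencv/modules/imgproc/src/shapedescr.cpp:201: error: (-215:Assertion failed) count >= 0 && (depth == CV_32F || depth == CV_32S) in function 'minEnclosingCircle'
```

View pics/w3.png

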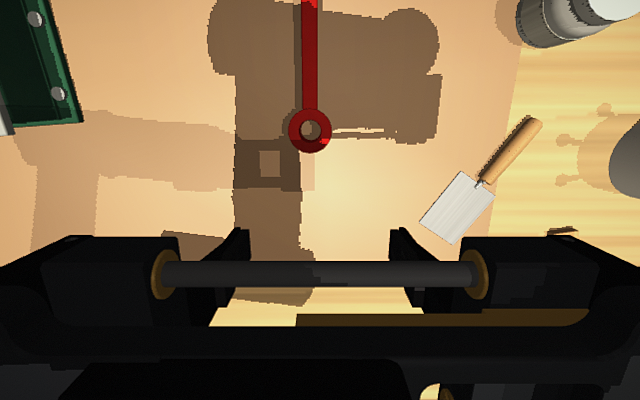

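Hub ring is at (310,130) and the bar runs straight up the picture; the mask needs handling for float layout.

Run:
```python
from h import *
im,P=cam("wrist")
hsv=cv2.cvtColor(im,cv2.COLOR_RGB2HSV).astype(int); H,S,V=[hsv[...,i] for i in range(3)]
g=((H<6)|(H>172))&(S>150)&(V>40)&(P[...,2]>.01); g[:, :270]=0; g[:,350:]=0; g[200:]=0
Q=P[g]; print(len(Q),np.nanpercentile(Q,[1,50,99],axis=0))
hub=Q[Q[:,0]<.517]; print(np.histogram(hub[:,2],8))
t=np.ascontiguousarray(hub[hub[:,2]>.035][:,:2],dtype=np.float32); print("hub",len(t),cv2.minEnclosingCircle(t), cv2.minAreaRect(t))
B=Q[(Q[:,0]>.53)&(Q[:,2]>.03)]; print("bar",len(B),cv2.fitLine(np.ascontiguousarray(B[:,:2],dtype=np.float32),cv2.DIST_L2,0,.01,.01).ravel(),B.mean(0),B.max(0))
```

```text
2836 [[ 0.46566252 -0.22657877  0.02745198]
 [ 0.53332914 -0.20448715  0.03589802]
 [ 0.62192296 -0.18184861  0.04273312]]
(array([  10,    6,    5,    9,    5,   60,   57, 1039]), array([0.01279924, 0.01664632, 0.02049339, 0.02434047, 0.02818754,
       0.03203462, 0.03588169, 0.03972877, 0.04357584]))
hub 1118 ((0.48954740166664124, -0.20538268983364105), 0.027432303875684738) ((0.48750030994415283, -0.2044455111026764), (0.04926392436027527, 0.05046844482421875), 43.20160675048828)
bar 1465 [ 0.9999441  -0.01057598  0.5789332  -0.20472112] [ 0.57893316 -0.20472112  0.03517641] [ 0.6233698  -0.19600842  0.03791137]
```

```bash
python3 -m creep '[[1,119,-11,30,0,0,0],[1,119,-11,60,0,0,0],[1,119,-11,90,0,0,0],[1,119,-11,120,0,0,0],[1,119,-11,140,0,0,0],[1,119,-11,160,0,0,0],[1,119,-11,180,0,0,0],[1,119,-11,180,0,0,0]]'
```

```text
time_s: 7.5
tcp_pos: [0.5459, -0.2038, 0.2165]
ee_rot: [[1.0, 0.002, -0.009], [0.002, -1.0, 0.002], [-0.009, -0.002, -1.0]]
wrist_force: [-1.4, 0.7, -0.0]
gripper_width: 1.0
gripper_force: 0.0
```

```bash
python3 -m creep '[[1,1,1,14,0,0,0],[1,1,1,28,0,0,0],[1,1,1,30,0,0,0],[1,1,1,30,0,0,0]]'; python3 -m creep '[[-1,0,0,0,0,0,0],[-1,0,0,0,0,0,0],[-1,0,0,0,0,0,0],[-1,0,0,0,0,0,0],[-1,0,0,0,0,0,0],[-1,0,0,0,0,0,0],[-1,0,0,0,0,0,0],[-1,0,0,0,0,0,0]]'
```

```text
time_s: 7.83
tcp_pos: [0.5482, -0.2058, 0.1915]
ee_rot: [[1.0, 0.002, -0.0], [0.002, -1.0, -0.0], [-0.0, 0.0, -1.0]]
wrist_force: [-0.0, 0.1, 0.1]
gripper_width: 0.999
gripper_force: 0.0
time_s: 8.5
tcp_pos: [0.5479, -0.2066, 0.1912]
ee_rot: [[1.0, 0.001, -0.0], [0.001, -1.0, 0.0], [-0.0, -0.0, -1.0]]
wrist_force: [0.4, 0.5, -0.5]
gripper_width: 0.477
gripper_force: 0.0
```

```bash
python3 -m creep '[[-1,0,0,0,0,0,0],[-1,0,0,0,0,0,0],[-1,0,0,0,0,0,0],[-1,0,0,0,0,0,0],[-1,0,0,0,0,0,0],[-1,0,0,0,0,0,0],[-1,0,0,0,0,0,0],[-1,0,0,0,0,0,0]]'; python3 -m creep '[[-1,0,0,-3,0,0,0],[-1,0,0,-7,0,0,0],[-1,0,0,-11,0,0,0],[-1,0,0,-15,0,0,0],[-1,0,0,-18,0,0,0],[-1,0,0,-20,0,0,0],[-1,0,0,-20,0,0,0],[-1,0,0,-20,0,0,0]]'; python3 -c "
from h import *
s=r.sense();print(s['moment'],s['wrist_force'])"
```

```text
time_s: 9.17
tcp_pos: [0.5479, -0.2064, 0.1911]
ee_rot: [[1.0, 0.001, -0.0], [0.001, -1.0, 0.0], [-0.0, -0.0, -1.0]]
wrist_force: [1.0, 2.3, 0.2]
gripper_width: 0.203
gripper_force: 30.0
time_s: 9.83
tcp_pos: [0.5479, -0.2065, 0.2113]
ee_rot: [[1.0, 0.001, 0.0], [0.001, -1.0, 0.0], [0.0, -0.0, -1.0]]
wrist_force: [0.1, -0.3, -5.0]
gripper_width: 0.207
gripper_force: 30.0
[ 0.0021699  -0.02289334  0.03290341] [ 0.05811666 -0.27458739 -4.96028523]
```

```bash
python3 -m creep '[[-1,0,0,-5,0,0,0],[-1,0,0,-15,0,0,0],[-1,0,0,-30,0,0,0],[-1,0,0,-48,0,0,0],[-1,0,0,-66,0,0,0],[-1,0,0,-80,0,0,0],[-1,0,0,-86,0,0,0],[-1,0,0,-88,0,0,0]]' | head -2;  python3 -m creep '[[-1,0,0,-8,0,0,0],[-1,0,0,-20,0,0,0],[-1,0,0,-32,0,0,0],[-1,0,0,-40,0,0,0],[-1,0,0,-44,0,0,0],[-1,0,0,-45,0,0,0],[-1,0,0,-45,0,0,0]]'
python3 - <<'E'
from h import *
im,P=cam("wrist"); save(im,"w4.png"); s=r.sense(); print(s["tcp_pos"],s["moment"],s["wrist_force"])
Rm=np.array(s["ee_rot"]); T=(P-np.array(s["tcp_pos"]))@Rm
hsv=cv2.cvtColor(im,cv2.COLOR_RGB2HSV).astype(int); H,S,V=[hsv[...,i] for i in range(3)]
for c in vision.cut_out("wrist","lever")[:1]:
    q=T[c["region"]]; q=q[np.isfinite(q).all(1)]; q=q[(q[:,2]>.12)&(q[:,2]<.2)]
    b=q[(abs(q[:,1])<.007)&(q[:,0]>.02)&(q[:,0]<.11)]; print(c["conf"],len(q),"bar top slope",np.polyfit(b[:,0],b[:,2],1),"yaw",np.polyfit(b[:,0],b[:,1],1))
    K=q[q[:,0]>.118]; A=np.c_[2*K,np.ones(len(K))]; x=np.linalg.lstsq(A,(K**2).sum(1),rcond=None)[0]; print("knob sphere (tool)",len(K),x[:3],np.sqrt(x[3]+x[:3]@x[:3]),q.max(0))
E
```

```text
time_s: 10.5
tcp_pos: [0.5481, -0.2065, 0.3012]
time_s: 11.08
tcp_pos: [0.5477, -0.2065, 0.3438]
ee_rot: [[1.0, 0.0, -0.001], [0.0, -1.0, 0.0], [-0.001, -0.0, -1.0]]
wrist_force: [-0.2, 0.2, -5.9]
gripper_width: 0.201
gripper_force: 30.0
[ 0.54763758 -0.20645044  0.34337001] [-0.05954344 -0.00825085  0.01752255] [-1.35341315 -0.24951281 -5.38522656]
0.62 11590 bar top slope [-0.00106376  0.15561624] yaw [-2.22724475e-04  1.69034489e-05]
knob sphere (tool) 1335 [ 0.13087369 -0.00037361  0.16835352] 0.017518699854574504 [0.12815175 0.01836447 0.18684288]
```

View pics/w4.png

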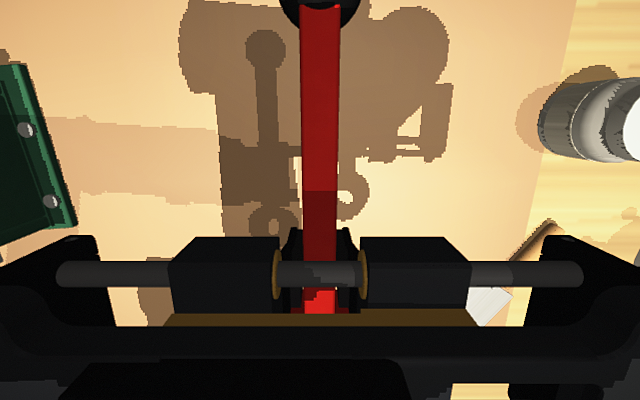

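Lever hangs level and in line with the tool (bar at column 320). Hub about 60 mm behind the TCP; carrying it over.

```bash
python3 -m creep '[[-1,2,-8,0,0,0,0],[-1,5,-24,0,0,0,0],[-1,10,-48,0,0,0,0],[-1,16,-76,0,0,0,0],[-1,22,-106,0,0,0,0],[-1,28,-136,0,0,0,0],[-1,34,-166,0,0,0,0],[-1,40,-194,0,0,0,0]]' | head -2;  python3 -m creep '[[-1,6,-28,0,0,0,0],[-1,12,-56,0,0,0,0],[-1,18,-86,0,0,0,0],[-1,24,-116,0,0,0,0],[-1,30,-144,0,0,0,0],[-1,35,-168,0,0,0,0],[-1,39,-188,0,0,0,0],[-1,42,-200,0,0,0,0]]'; python3 -m creep '[[-1,0,0,0,0,0,0],[-1,0,0,0,0,0,0],[-1,0,0,0,0,0,0],[-1,0,0,0,0,0,0]]'
```

```text
time_s: 11.85
tcp_pos: [0.5878, -0.0103, 0.3437]
time_s: 12.52
tcp_pos: [0.6297, 0.1902, 0.3434]
ee_rot: [[1.0, 0.003, -0.001], [0.003, -1.0, -0.0], [-0.001, 0.0, -1.0]]
wrist_force: [0.2, -0.4, -4.6]
gripper_width: 0.205
gripper_force: 30.0
time_s: 12.85
tcp_pos: [0.6295, 0.1864, 0.3441]
ee_rot: [[1.0, -0.001, -0.001], [-0.001, -1.0, -0.0], [-0.001, 0.0, -1.0]]
wrist_force: [-0.3, 0.6, -4.5]
gripper_width: 0.202
gripper_force: 30.0
```

```bash
python3 -m creep '[[-1,0,-1,0,0,0,0],[-1,0,-2,0,0,0,0],[-1,0,-2,0,0,0,0],[-1,0,-2,0,0,0,0],[-1,0,-2,0,0,0,0]]'
python3 - <<'E'
from h import *
im,P=cam("top"); save(cv2.resize(im[140:270,190:390],None,fx=4,fy=4),"t2.png")
hsv=cv2.cvtColor(im,cv2.COLOR_RGB2HSV).astype(int); H,S,V=[hsv[...,i] for i in range(3)]
g=((H<8)|(H>172))&(S>130)&(V>30)&(P[...,2]>.13)&(P[...,2]<.22); Q=P[g]; print(len(Q),Q.min(0),Q.max(0))
t=np.ascontiguousarray(Q[(Q[:,2]>.183)&(Q[:,0]<.61)][:,:2],dtype=np.float32); print(len(t),len(t) and (cv2.minEnclosingCircle(t),t.mean(0)))
im,P=cam("wrist"); s=r.sense(); T=(P-np.array(s["tcp_pos"]))@np.array(s["ee_rot"])
for c in vision.cut_out("wrist","lever")[:1]:
    q=T[c["region"]]; q=q[np.isfinite(q).all(1)]; b=q[(abs(q[:,1])<.007)&(q[:,0]>.02)&(q[:,0]<.11)&(q[:,2]<.2)]; print("slope",np.polyfit(b[:,0],b[:,2],1),np.polyfit(b[:,0],b[:,1],1))
E
```

```text
time_s: 13.27
tcp_pos: [0.6297, 0.1893, 0.3442]
ee_rot: [[1.0, 0.0, 0.0], [0.0, -1.0, 0.0], [0.0, -0.0, -1.0]]
wrist_force: [0.2, 0.6, -5.0]
gripper_width: 0.205
gripper_force: 30.0
645 [0.30936201 0.16166082 0.13011057] [0.7525136  0.73275212 0.19677879]
273 (((0.457938015460968, 0.4373369812965393), 0.2996063828468323), array([0.5590076 , 0.21425742], dtype=float32))Traceback (most recent call last):
  File "<stdin>", line 8, in <module>
    raise TypeError("expected non-empty vector for x")
TypeError: expected non-empty vector for x
```

View pics/t2.png

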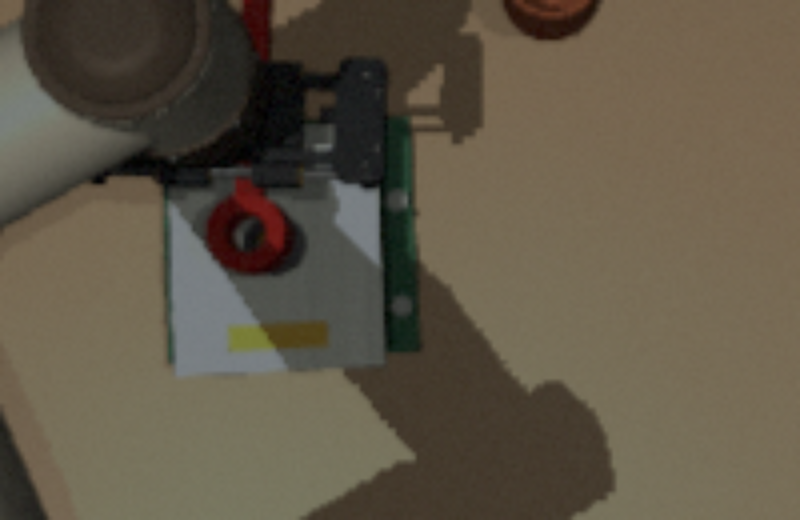

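The red ring at (250,233) in the crop hangs over the cover, the spigot just glimpsed in its bore; checking its centre numerically near there.

Run:
```python
from h import *
im,P=cam("top")
hsv=cv2.cvtColor(im,cv2.COLOR_RGB2HSV).astype(int); H,S,V=[hsv[...,i] for i in range(3)]
g=((H<8)|(H>172))&(S>130)&(V>30)&(P[...,2]>.187); k=np.zeros_like(g); k[185:212,238:268]=1; Q=P[g&k]
Q=Q[Q[:,0]<.597]
t=np.ascontiguousarray(Q[:,:2],dtype=np.float32); print(len(t),cv2.minEnclosingCircle(t),t.mean(0),Q[:,2].min(),Q[:,2].max(),cv2.minAreaRect(t))
s=r.sense(); print(s["tcp_pos"],s["joint_velocities"].round(2),s["wrist_force"])
```

```text
238 ((0.5708364844322205, 0.1865065097808838), 0.02634890191257) [0.56968707 0.18672656] 0.18731536189246878 0.19815534072918917 ((0.5695192217826843, 0.18734851479530334), (0.04950163513422012, 0.04862802475690842), 46.71330642700195)
[0.62966259 0.18953325 0.34416027] [ 0.08  0.03  0.05  0.   -0.04  0.03] [-0.63302099 -0.20716613 -5.6071423 ]
```

```bash
python3 -c "
from station import r
print(r.finish_job())"
```

```text
the job is handed in; nothing more can be done
None
```

I handed the job in at about 13.4 s: the cover is shut, and the lever is held level with its hub about 2 mm from the spigot axis and 50 mm above its tip; I saw no result from the judge.

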